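# Unlock and lift off the orange filter cover

## Robot

A 6-joint arm with a two-finger parallel gripper is mounted at the origin on a cart in front of the work surface, level with it; the furniture and walls round the work are solid. World frame = base frame: x ahead of the robot, y to its left, z up, the work surface at z = 0. Lengths are in mm, angles in rad, forces in N, time in s.
With the tool pointing down it reaches from about 300 to 825 mm from the base axis. Payload 5.4 kg.
Tool frame: the origin (TCP) lies between the finger pads; the fingertips stand 25 mm ahead of it and the grasp point (between the pads) lies 6 mm ahead of it; z points along the fingers, y is the line along which they close (so a half turn about z gives the same grasp; the last joint's range is limited). The gripper opens to 92 mm and grips with 3 to 60 N. Pads are 20 mm wide; open, the fingers measure 128 mm over their backs; the gripper's body (75 mm by 189 mm) begins 69 mm behind the grasp point.
Start: joints at [-1.315, 0.158, 1.597, -0, 1.386, -0.21], TCP at [258.229, -513.735, 239.601] pointing down, gripper open.
Joint ranges: [-2.91, 2.91], [-0.94, 2.29], [0.18, 2.7], [-1.29, 4.43], [0.17, 2.64], [-3, 3]. Speed limits (rad/s): [2.57, 2.57, 3.14, 3.14, 3.14, 3.14].

## Interface

Orientations are given as a unit quaternion [w, x, y, z].
In Python, from station import status, eyes, order gives the robot as it stands. The module is installed in compiled form; this text tells all that it offers.
- The arm moves only by the tool servo_tool, never from a script. Its argument "moves" is a list that holds one entry, the list of rows, each a list of 7 numbers: the shift along the tool's x, y, z in cm, then the turn, a rotation vector about the tool's x, y, z in degrees, then the closure, from 0 (fully open) to 1 (shut). A call has 1 to 5 rows; each row is the pose to reach, as a shift and turn from the pose commanded when the call began, along the tool's axes at that moment; what a row does not reach only later rows make up. A row lasts 1/10 s, in which the tool goes at most 50 mm and 8.59 degrees, less where a joint would pass 70% of its speed; a pose out of reach is approached as far as the arm can. A call with a gripper value outside its range is refused whole. The fingers move at their own pace and stop on an object; "newtons" is the grip in N (left out, the last holds). Time passes only in rows, so rows that repeat a pose let the fingers close. It gives the time, the measured TCP pose, the force, the opening and the grip force at its end, in the units of the state.
- status.get_state(): the state, without advancing time (a new reading comes with each control period).
- eyes.grab_frame(name): name is "side" or "top" or "wrist"; returns a dict with "pixels" (480x640x3 uint8, red, green, blue), "depth" (480x640 float32, mm along the optical axis (not along the pixel's ray), 0 where there is no reading), "vertical_fov" (degrees; the focal length in pixels is half the picture's height over the tangent of half this angle, whatever the lens; pixels are square), "cx", "cy" (the principal point, pixels), "rvec" (rotation vector, rad) and "tvec" (3), from world to camera coordinates, as OpenCV has them; the wrist camera has in their place "hand_eye" (4x4, takes a point from camera to tool coordinates, whose origin is the TCP and whose axes are the flange's). Camera axes: x right, y down, z forward; pixel columns grow to the right and rows downward; lengths in mm; the calibration is good to about 2 mm. The wrist camera is an equidistant fisheye: a pixel r from the principal point sees the ray r / f radians off the axis. A picture is of the moment at which its call begins: read the wrist's pose just before it.
- order.job_done(): hands the job in; it is judged then, once.
The state is a dict: "t": time; "qpos": joint angles; "joint_velocities": joint speeds; "joint_efforts": joint torques, N m; "tcp_pos": TCP position; "tcp_rot": TCP orientation; "contact_force": force on the tool from outside, world axes, zero at the start; "moment": the same for the moment, N m; "gripper_width": finger opening in mm; "grip_force": force on a finger pad.
Only numpy, scipy, OpenCV 4.12 (cv2) and the standard library are available. Lean on these libraries where they do the work, as an engineer would, in place of code of your own. Each camera call takes 0.05 s, during which the arm holds its last target. There are 200 camera calls.

## Task

Open the dust filter pot that has the orange cover: twist its cover a quarter turn anticlockwise (seen from above) to free its ears from the claws, lift it straight off and set it down, without dropping it, right way up inside the yellow parts tray. Leave the blue cover locked on its pot.

Things in the scene. Friction and masses are not known exactly. Their poses are not given: they have to be found in the camera images.
- orange_cover_grip (a point): Orange bayonet cover, loose, 0.13-0.25 kg. Point on its turning axis in the orange grip bar (60 mm long, 14 thick, 34 tall), 12 mm below the bar's top, 22 mm above the 88 mm disc under it. x along the bar, z up. Turns easily anticlockwise from above; free after 62 degrees, 75 to 100 is right, no stop before 150. Locked, it has 3 degrees of play and cannot rise.
- orange_cover: The same cover, same axes; point at the centre of its flat underside, 46 mm below the grip point. From the underside up: spigot 60 mm across and 10 deep (2.5 mm loose in the pot's mouth), disc 14 mm thick, bar. Two ears in line with the bar, 17 mm wide, reach 56 mm from the axis. Unlocked, it is clear of the pot once 15 mm up.
- orange_pot: Aluminium filter pot, bolted down, with the orange cover locked on it. Origin: centre of its underside on the bench, on the turning axis; z up. Rim 70 mm up, 131 mm across; two claws over the cover's ears reach 82 mm up, 2 mm below the disc's top. The bar lies along its x when locked, along its y (white marks) when unlocked. Short hose stub at +x.
- parts_tray: Yellow square open tray with a black mat on its floor, fixed on the bench, 170 x 170 mm outside, walls 4 mm thick and 20 mm high. Origin: centre of its underside, on the bench; its floor is 4 mm above that. The cover standing flat in it has its underside 4 mm and its grip point 50 mm above the bench; any heading fits. Carry straight across: a bench grinder stands close behind.
- blue_cover_bar_end (a point): Bystander: a blue cover, otherwise like the orange one, locked on its own pot of the same shape. This point is one end of its grip bar, 30 mm out from its axis along +x and 46 mm above its underside. It must stay locked as it is.
Things that resemble listed ones, but are neither listed nor needed, are in the scene too. Of the things that look like the orange_cover, the larger one is meant.

How it is judged (in metres and radians):
On the way, in this order (a step that is already met when the one before it is completed fails the run):
1. the orange cover, still seated on its pot, has been turned by more than 57 degrees (angle between the x axis of orange_cover_grip and the x axis of orange_pot, either way round above 1 rad and height (world z) of orange_cover below 0.066 m and horizontal distance between orange_cover and orange_pot below 0.01 m), for 0.1 s.
2. the orange cover has been lifted off, more than 25 mm above its seat (height (world z) of orange_cover above 0.085 m), for 0.1 s.
At the end, for the whole second after the job is handed in: The orange cover stands at rest, right way up (within 7 degrees), flat on the floor of the yellow tray: its axis within 60 mm of the tray's centre and its underside less than 10 mm above the bench (horizontal distance between orange_cover and parts_tray below 0.06 m and height (world z) of orange_cover below 0.01 m and angle between orange_cover's own z axis and vertical below 0.12 rad and linear speed of orange_cover below 0.02 m/s); the robot touches nothing.
It fails at once if the blue cover is turned, lifted or shifted: the end of its bar moves by more than 15 mm (distance of blue_cover_bar_end from where it was at the start of the episode above 0.015 m).
It fails at once if the orange cover is dropped: let go over the tray with its underside more than 40 mm above the bench (contact force between the fingers and orange_cover below 0.01 N and height (world z) of orange_cover above 0.04 m and horizontal distance between orange_cover and parts_tray below 0.12 m).
It also fails if it takes over 48 s, if anything falls off the work surface, if the arm or the gripper's body presses on something with over 40 N, if the wrist force passes 120 N, or if a joint passes its speed limit or range.

## Working session

There is one attempt and no reset: what is moved stays moved. The work goes in short steps, Python scripts to look and compute and a tool call to move; the robot and the scene stay as the last step left them, time stands still between calls to the robot, and variables do not carry over. Pictures are saved under pics/ and viewed, at most 10 in all, crops included, and the job is handed in when it is done.

Besides the shell and the picture viewer there is one more tool, called after "Emit:" as a command line: name --argument value ..., lists and objects as JSON in quotes. servo_tool: Moves the arm, as the interface text tells. Its arguments: {"type":"object","properties":{"moves":{"type":"array","items":{"type":"array","items":{"type":"array","items":{"type":"number"}}}},"newtons":{"type":"number"}},"required":["moves"]}

```bash
mkdir -p pics; cat > h.py <<'E'
import numpy as np, cv2
from station import status, eyes, order
def grab(n,save=None):
    d=eyes.grab_frame(n)
    if save: cv2.imwrite(save,cv2.cvtColor(d["pixels"],cv2.COLOR_RGB2BGR))
    return d
def cloud(d):
    "world xyz for every pixel of a fixed camera from depth"
    Z=d["depth"]; f=240/np.tan(np.radians(d["vertical_fov"])/2)
    v,u=np.mgrid[0:480,0:640]
    P=np.stack([(u-d["cx"])/f*Z,(v-d["cy"])/f*Z,Z],-1)
    R=cv2.Rodrigues(np.array(d["rvec"],float))[0]
    return (P-np.array(d["tvec"]).ravel())@R
E
python3 - <<'E'
from h import *
import pickle
print(status.get_state())
for n in("top","side"):
    d=grab(n,f"pics/{n}0.png"); pickle.dump(d,open(n+".pkl","wb"))
    print(n,d["vertical_fov"],d["cx"],d["cy"],d["rvec"],d["tvec"])
E
```

```text
{'t': 0.0, 'qpos': array([-1.31511999e+00,  1.59047904e-01,  1.59822994e+00, -4.24000578e-06,
        1.38622053e+00, -2.10057511e-01]), 'joint_velocities': array([-0.00134317,  0.00113246, -0.00056981, -0.00011479, -0.0003102 ,
        0.00119754]), 'joint_efforts': array([ 1.73714998e-04, -3.85571158e+01, -3.22110987e+01,  7.03262910e-02,
        3.78482882e-02, -1.35336454e-04]), 'tcp_pos': array([ 258.06970003, -513.17447989,  238.62068576]), 'tcp_rot': array([-9.52564601e-04,  9.73008269e-01,  2.30768284e-01, -2.38153699e-05]), 'contact_force': array([-0.12833241, -0.78146966, -0.05391593]), 'moment': array([-0.03081228,  0.06054685,  0.03384565]), 'grip_force': 0.0, 'gripper_width': 91.75378102543134}
top 42.61085933068909 315.6578948004006 240.9778054664854 [ 2.1781904  -2.1315249   0.11806712] [-147.23152672  456.88303633 1796.12926277]
side 43.32734952008016 316.57121398100304 241.62976159006774 [ 2.03814449 -0.56286855  0.29375733] [-463.65571687  150.89690564 1402.45685635]
```

View pics/top0.png

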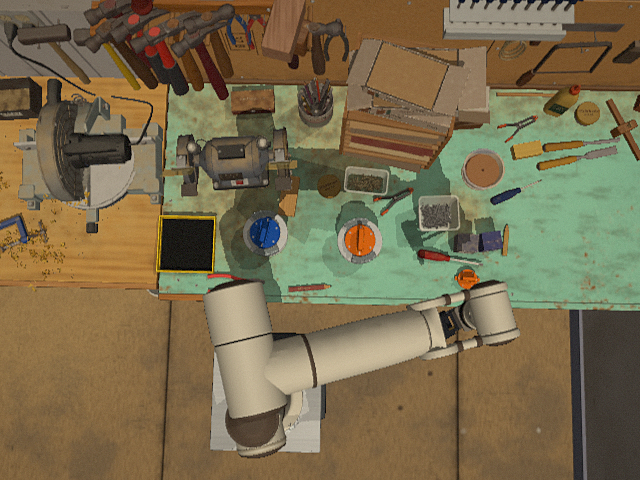

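View pics/side0.png

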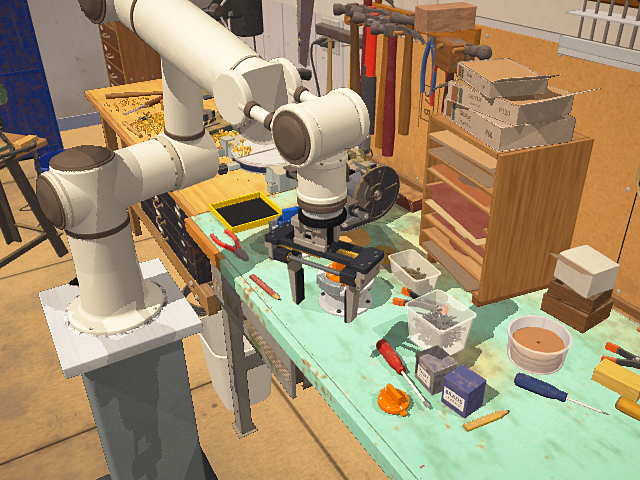

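The top view shows the orange cover on its pot at (361,241), the blue one at (265,233), the tray at (187,244) and a smaller loose orange decoy at (467,278). Next I measure them.

```bash
python3 - <<'E'
from h import *
import pickle
d=pickle.load(open("top.pkl","rb")); W=cloud(d); im=d["pixels"]
hsv=cv2.cvtColor(im,cv2.COLOR_RGB2HSV); H,S,V=[hsv[...,i].astype(int) for i in range(3)]
def box(m,u0,u1,v0,v1):
    k=np.zeros_like(m); k[v0:v1,u0:u1]=1; return m&k&(d["depth"]>0)
def desc(name,m):
    p=W[m]; 
    if len(p)<5: print(name,len(p)); return
    r=cv2.minAreaRect(p[:,:2].astype(np.float32)); print(name,len(p),"mean",p.mean(0).round(1),"zpct",np.percentile(p[:,2],[2,50,98]).round(1),"rect",np.round(r[0],1),np.round(r[1],1),round(r[2],1))
o=box((H>4)&(H<18)&(S>170)&(V>120),325,400,205,275)
b=box((H>100)&(H<125)&(S>130),235,295,205,265)
for n,m in(("orange",o),("blue",b)):
    desc(n+" all",m); desc(n+" bar",m&(W[...,2]>98)&(W[...,2]<125)); desc(n+" disc",m&(W[...,2]>76)&(W[...,2]<92))
y=box((H>20)&(H<35)&(S>150)&(V>120),145,225,205,285); desc("tray",y&(W[...,2]<40)&(W[...,2]>-5))
for n,(u0,u1,v0,v1) in(("opot",(325,400,205,280)),("bpot",(235,295,205,265))):
    desc(n+" rim",box((S<70)&(V>80)&(W[...,2]>60)&(W[...,2]<90),u0,u1,v0,v1))
c=im[190:290,150:410]; cv2.imwrite("pics/crop.png",cv2.cvtColor(cv2.resize(c,None,fx=3,fy=3,interpolation=2),cv2.COLOR_RGB2BGR))
E
```

```text
orange all 664 mean [ 459.6 -265.3   87.3] zpct [ 66.6  84.7 120.3] rect [ 481.  -299.6] [ 85.7 168.1] 31.8
orange bar 96 mean [ 459.3 -264.4  116.2] zpct [107.4 116.9 123.5] rect [ 460.4 -264.2] [12.4 59.5] 87.4
orange disc 498 mean [ 457.8 -263.7   84. ] zpct [77.  84.  91.4] rect [ 460.  -264.6] [83.5 86.5] 46.8
blue all 673 mean [474.4   9.1  89.3] zpct [ 74.   84.7 121.3] rect [475.5   9.3] [86.3 83.5] 44.9
blue bar 120 mean [475.6   9.8 114.5] zpct [ 99.2 115.3 122.9] rect [476.7  10. ] [16.1 60.1] 76.1
blue disc 499 mean [474.6   9.3  83.8] zpct [77.  83.7 91. ] rect [475.6   9.3] [86.2 83.3] 46.6
tray 541 mean [456.7 257.6  13.1] zpct [-3.2 14.5 27.5] rect [446.5 251.1] [172.9 172.4] 89.4
opot rim 801 mean [ 459.7 -262.1   73.2] zpct [61.9 71.5 87.8] rect [ 460.4 -263.5] [129.7 128.9] 52.0
bpot rim 601 mean [469.3   5.3  71.5] zpct [61.1 70.  87. ] rect [476.9  10.1] [129.8 126. ] 76.7
```

View pics/crop.png

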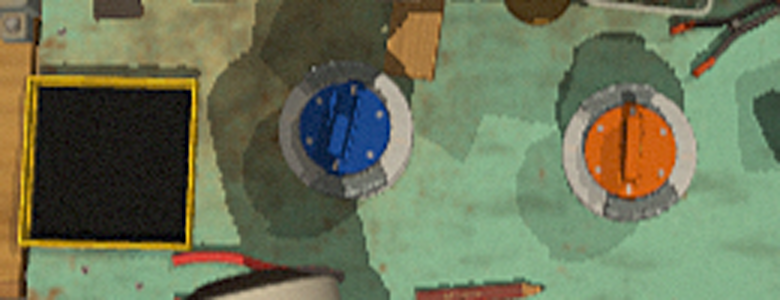

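The bar lies nearly along world x at (460,-264), and the tray centre is near (446,251). The first move goes above the pot, then a wrist-camera look.

Emit:
servo_tool --moves '[[[4.4, -2.0, 0, 0, 0, 5.9, 0], [8.8, -4.0, 0, 0, 0, 11.7, 0], [13.2, -6.0, 0, 0, 0, 17.6, 0], [17.6, -8.0, 0, 0, 0, 23.4, 0], [22.0, -10.0, 0, 0, 0, 29.3, 0]]]'

```text
t: 0.6
tcp_pos: [410.6, -323.7, 239.2]
tcp_rot: [-0.0, 1.0, -0.025, -0.0]
contact_force: [1.5, -0.6, 0.2]
gripper_width: 91.9
grip_force: 0.0
```

```bash
cat >> h.py <<'E'
def tooldelta(goal,heading,s=None):
    "tool-frame shift (cm) and turn (deg) from present pose to a down-pointing pose; heading of tool x in deg"
    from scipy.spatial.transform import Rotation as R
    s=s or status.get_state(); q=s["tcp_rot"]; r=R.from_quat([q[1],q[2],q[3],q[0]])
    g=R.from_euler("z",heading,degrees=True)*R.from_euler("x",180,degrees=True)
    x=r.as_matrix()[:,0]
    print("t",round(s["t"],2),"pos",s["tcp_pos"].round(1),"heading",round(float(np.degrees(np.arctan2(x[1],x[0]))),2),"q",s["qpos"].round(2),"F",s["contact_force"].round(1),"w",round(s["gripper_width"],1),"g",round(s["grip_force"],1))
    print("shift cm",(r.inv().apply(np.array(goal)-s["tcp_pos"])/10).round(2),"turn",np.degrees((r.inv()*g).as_rotvec()).round(2))
E
python3 -c "
from h import *
tooldelta([460,-264,215],-2.6)"
```

```text
t 0.6 pos [ 410.6 -323.7  239.2] heading -2.88 q [-0.9   0.02  1.74  0.    1.38  0.72] F [ 1.5 -0.6  0.2] w 91.9 g 0.0
shift cm [ 4.64 -6.21  2.42] turn [-0.03  0.02 -0.28]
```

Emit:
servo_tool --moves '[[[2.4, -3.2, 1.2, 0, 0, 0, 0], [4.7, -6.4, 2.4, 0, 0, 0, 0], [4.7, -6.4, 2.4, 0, 0, 0, 0], [4.7, -6.4, 2.4, 0, 0, 0, 0]]]'

```text
t: 1.0
tcp_pos: [459.7, -263.1, 215.0]
tcp_rot: [-0.0, 1.0, -0.022, -0.001]
contact_force: [-0.8, -0.5, 0.1]
gripper_width: 92.3
grip_force: 0.0
```

```bash
cat >> h.py <<'E'
def wcloud(d,s):
    from scipy.spatial.transform import Rotation as R
    Z=d["depth"]; f=240/np.tan(np.radians(d["vertical_fov"])/2)
    v,u=np.mgrid[0:480,0:640]; a=u-d["cx"]; b=v-d["cy"]; r=np.hypot(a,b)+1e-9; th=r/f
    t=np.tan(np.minimum(th,1.5)); P=np.stack([a/r*t*Z,b/r*t*Z,Z],-1)
    M=np.array(d["hand_eye"]); q=s["tcp_rot"]
    return (P@M[:3,:3].T+M[:3,3])@R.from_quat([q[1],q[2],q[3],q[0]]).as_matrix().T+s["tcp_pos"]
E
python3 - <<'E'
from h import *
s=status.get_state(); d=grab("wrist","pics/w1.png"); W=wcloud(d,s)
tooldelta([460,-264,115],-2.6,s); print(d["vertical_fov"],np.round(d["hand_eye"],3))
hsv=cv2.cvtColor(d["pixels"],cv2.COLOR_RGB2HSV); H,S,V=[hsv[...,i].astype(int) for i in range(3)]
near=np.hypot(W[...,0]-460,W[...,1]+264)<75
o=(H>4)&(H<18)&(S>150)&(V>60)&near&(d["depth"]>0)
for n,lo,hi in(("bar",112,125),("disc",78,90)):
    m=o&(W[...,2]>lo)&(W[...,2]<hi); p=W[m]
    if len(p)>10:
        r=cv2.minAreaRect(p[:,:2].astype(np.float32)); e=np.linalg.eigh(np.cov(p[:,:2].T))[1][:,1]
        print(n,len(p),p.mean(0).round(1),np.round(r[0],1),np.round(r[1],1),round(r[2],1),"pca",np.degrees(np.arctan2(e[1],e[0])).round(1),"z",np.percentile(p[:,2],[5,50,95]).round(1))
E
```

```text
t 1.0 pos [ 459.7 -263.1  215. ] heading -2.5 q [-0.75  0.06  1.75 -0.    1.33  0.87] F [-0.8 -0.5  0.1] w 92.3 g 0.0
shift cm [ 0.05  0.09 10.  ] turn [-0.03  0.07  0.1 ]
65.70646984690485 [[-1.00000e-03 -9.68000e-01 -2.51000e-01  7.09450e+01]
 [ 1.00000e+00 -0.00000e+00 -0.00000e+00 -3.01000e-01]
 [ 0.00000e+00 -2.51000e-01  9.68000e-01 -1.44627e+02]
 [ 0.00000e+00  0.00000e+00  0.00000e+00  1.00000e+00]]
bar 1712 [ 463.9 -261.5  117.1] [ 462.5 -261.3] [13.7 59.4] 87.8 pca 177.9 z [115.4 117.2 118.4]
disc 7521 [ 465.1 -261.8   83.9] [ 462.5 -261.8] [86.7 85.8] 42.1 pca 85.9 z [82.4 83.6 88.3]
```

View pics/w1.png

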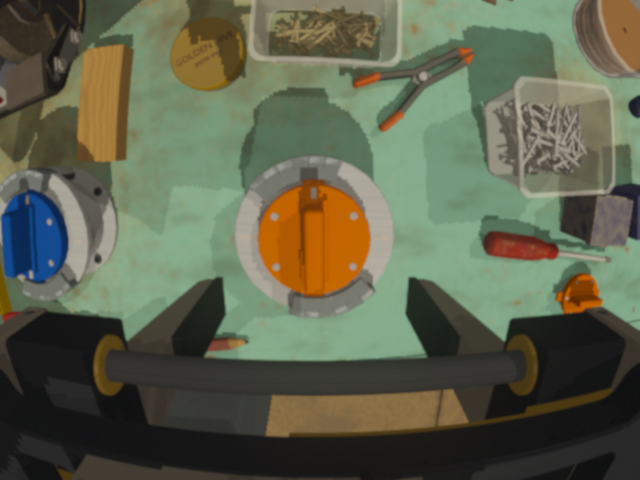

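The wrist view shows the orange bar at (313,245), straight between the fingers, with the claws at front and back. The wrist and top-camera fixes agree to about 2.5 mm, so I use the mean.

Emit:
servo_tool --moves '[[[0.15, -0.1, 4, 0, 0, 0, 0], [0.15, -0.1, 7, 0, 0, 0, 0], [0.15, -0.1, 9, 0, 0, 0, 0], [0.15, -0.1, 10, 0, 0, 0, 0], [0.15, -0.1, 10, 0, 0, 0, 0]]]' --newtons 20

```text
t: 1.55
tcp_pos: [460.2, -263.4, 114.7]
tcp_rot: [-0.001, 1.0, -0.024, -0.001]
contact_force: [0.5, -0.1, 0.1]
gripper_width: 91.9
grip_force: 0.0
```

Emit:
servo_tool --moves '[[[0, 0, 0, 0, 0, 0, 1], [0, 0, 0, 0, 0, 0, 1], [0, 0, 0, 0, 0, 0, 1], [0, 0, 0, 0, 0, 0, 1], [0, 0, 0, 0, 0, 0, 1]]]'

```text
t: 2.05
tcp_pos: [461.5, -262.9, 116.0]
tcp_rot: [0.0, 1.0, -0.023, 0.0]
contact_force: [0.9, 0.6, -0.1]
gripper_width: 54.1
grip_force: 0.0
```

Emit:
servo_tool --moves '[[[0, 0, 0, 0, 0, 0, 1], [0, 0, 0, 0, 0, 0, 1], [0, 0, 0, 0, 0, 0, 1], [0, 0, 0, 0, 0, 0, 1], [0, 0, 0, 0, 0, 0, 1]]]'

```text
t: 2.55
tcp_pos: [461.3, -262.7, 115.6]
tcp_rot: [-0.0, 1.0, -0.023, -0.0]
contact_force: [-0.2, 3.8, 0.7]
gripper_width: 13.9
grip_force: 1.3
```

Emit:
servo_tool --moves '[[[0, 0, 0, 0, 0, 0, 1], [0, 0, 0, 0, 0, 0, 1], [0, 0, 0, 0, 0, 0, 1]]]'

```text
t: 2.85
tcp_pos: [461.3, -262.7, 115.6]
tcp_rot: [-0.0, 1.0, -0.023, -0.0]
contact_force: [-0.5, 1.1, 0.5]
gripper_width: 13.9
grip_force: 20.0
```

The bar is held (13.9 mm wide, 20 N). Next I twist it anticlockwise, which is negative about the tool's z.

Emit:
servo_tool --moves '[[[0, 0, 0, 0, 0, -4, 1], [0, 0, 0, 0, 0, -10, 1], [0, 0, 0, 0, 0, -16, 1], [0, 0, 0, 0, 0, -23, 1], [0, 0, 0, 0, 0, -30, 1]]]' --newtons 30

```text
t: 3.35
tcp_pos: [461.2, -263.0, 115.5]
tcp_rot: [0.0, 0.971, 0.239, -0.0]
contact_force: [0.8, 0.4, -0.4]
gripper_width: 13.8
grip_force: 30.0
```

Emit:
servo_tool --moves '[[[0, 0, 0, 0, 0, -7, 1], [0, 0, 0, 0, 0, -14, 1], [0, 0, 0, 0, 0, -21, 1], [0, 0, 0, 0, 0, -28, 1], [0, 0, 0, 0, 0, -35, 1]]]'

```text
t: 3.85
tcp_pos: [461.2, -263.0, 115.6]
tcp_rot: [0.0, 0.854, 0.52, -0.0]
contact_force: [-0.8, -0.0, 0.1]
gripper_width: 13.7
grip_force: 30.0
```

Emit:
servo_tool --moves '[[[0, 0, 0, 0, 0, -7, 1], [0, 0, 0, 0, 0, -14, 1], [0, 0, 0, 0, 0, -21, 1], [0, 0, 0, 0, 0, -21, 1], [0, 0, 0, 0, 0, -21, 1]]]'

```text
t: 4.35
tcp_pos: [461.3, -263.0, 115.6]
tcp_rot: [0.0, 0.748, 0.664, -0.0]
contact_force: [-0.6, -0.4, 0.4]
gripper_width: 14.1
grip_force: 30.0
```

```bash
python3 - <<'E'
from h import *
s=status.get_state(); tooldelta([461,-263,200],83,s); print(s["moment"].round(2))
d=grab("wrist","pics/w2.png"); W=wcloud(d,s)
hsv=cv2.cvtColor(d["pixels"],cv2.COLOR_RGB2HSV); H,S,V=[hsv[...,i].astype(int) for i in range(3)]
o=(H>4)&(H<18)&(S>150)&(V>60)&(d["depth"]>0)&(np.hypot(W[...,0]-461,W[...,1]+263)<75)
for lo,hi in((110,125),(76,90)):
    p=W[o&(W[...,2]>lo)&(W[...,2]<hi)]
    if len(p)>5: print(len(p),p.mean(0).round(1),cv2.minAreaRect(p[:,:2].astype(np.float32)))
E
```

```text
t 4.35 pos [ 461.3 -263.   115.6] heading 83.23 q [-0.75  0.18  1.83 -0.    1.13 -0.63] F [-0.6 -0.4  0.4] w 14.1 g 30.0
shift cm [-0.01 -0.03 -8.44] turn [-0.    0.01  0.23]
[-0.08 -0.04  0.12]
3726 [ 462.5 -255.5  117. ] ((462.193115234375, -258.8924865722656), (47.161399841308594, 41.55542755126953), 44.32297134399414)
10780 [ 463.8 -244.3   83.4] ((461.07049560546875, -259.66326904296875), (84.74494934082031, 85.5895767211914), 36.372962951660156)
```

View pics/w2.png

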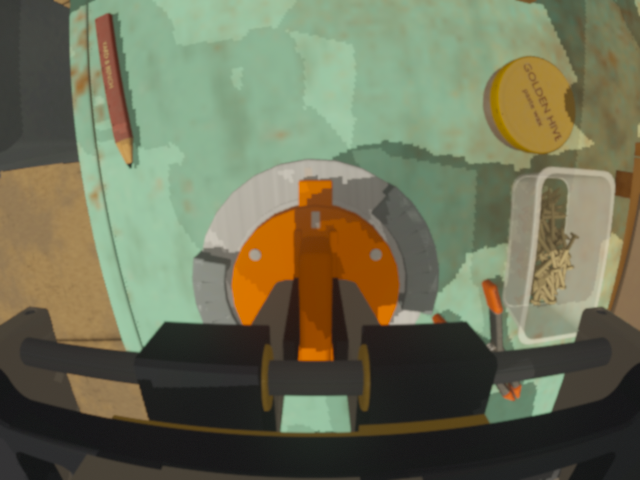

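The ear has left its claw (visible at (316,188)) and the cover is turned 85°. Now a slow lift. I'll also check how near the grinder stands.

Emit:
servo_tool --moves '[[[0, 0, -0.4, 0, 0, 0, 1], [0, 0, -0.9, 0, 0, 0, 1], [0, 0, -1.5, 0, 0, 0, 1], [0, 0, -2.1, 0, 0, 0, 1], [0, 0, -2.7, 0, 0, 0, 1]]]'

```text
t: 4.9
tcp_pos: [461.4, -262.9, 143.3]
tcp_rot: [0.0, 0.747, 0.665, 0.0]
contact_force: [-0.3, -0.6, -2.2]
gripper_width: 14.1
grip_force: 30.0
```

```bash
python3 - <<'E'
from h import *
import pickle
W=cloud(pickle.load(open("top.pkl","rb"))); V=cloud(pickle.load(open("side.pkl","rb")))
for C in(W,V):
    p=C.reshape(-1,3)
    for y0 in range(-350,400,75):
        m=(p[:,1]>y0)&(p[:,1]<y0+75)&(p[:,2]>100)&(p[:,0]>520)&(p[:,0]<750)
        q=p[m]; print(y0,len(q),np.percentile(q[:,0],[1,5]).round() if len(q)>20 else "",q[:,2].max().round() if len(q)else"",end=" | ")
    print()
E
```

```text
-350 1983 [693. 697.] 507.0 | -275 1607 [702. 707.] 502.0 | -200 17  376.0 | -125 230 [596. 600.] 280.0 | -50 1124 [596. 608.] 284.0 | 25 1148 [623. 628.] 236.0 | 100 1094 [620. 623.] 249.0 | 175 1295 [573. 581.] 288.0 | 250 70 [594. 595.] 276.0 | 325 544 [643. 648.] 294.0 | 
-350 3516 [694. 700.] 504.0 | -275 2705 [705. 711.] 502.0 | -200 113 [722. 723.] 381.0 | -125 434 [597. 604.] 280.0 | -50 1736 [619. 631.] 275.0 | 25 110 [647. 653.] 211.0 | 100 0   | 175 97 [568. 570.] 132.0 | 250 2  127.0 | 325 0   |
```

Force now shows only the cover's weight (2.2 N), so it is off. I lift it clear of the blue cover and carry it straight across, about 40 mm in front of the grinder.

Emit:
servo_tool --moves '[[[0, 0, -1.5, 0, 0, 0, 1], [0, 0, -3.5, 0, 0, 0, 1], [0, 0, -5.5, 0, 0, 0, 1], [0, 0, -6.7, 0, 0, 0, 1], [0, 0, -6.7, 0, 0, 0, 1]]]'

```text
t: 5.4
tcp_pos: [462.3, -263.7, 211.9]
tcp_rot: [0.002, 0.747, 0.665, 0.0]
contact_force: [-0.1, -0.8, -2.8]
gripper_width: 14.0
grip_force: 30.0
```

Emit:
servo_tool --moves '[[[1.5, -0.2, 0, 0, 0, 0, 1], [4.5, -0.7, 0, 0, 0, 0, 1], [8.0, -1.3, 0, 0, 0, 0, 1], [11.5, -1.9, 0, 0, 0, 0, 1], [15.0, -2.5, 0, 0, 0, 0, 1]]]'

```text
t: 5.9
tcp_pos: [452.3, -108.3, 207.9]
tcp_rot: [-0.002, 0.747, 0.665, -0.0]
contact_force: [0.1, 0.3, -3.1]
gripper_width: 13.8
grip_force: 30.0
```

Emit:
servo_tool --moves '[[[3.5, -0.6, 0, 0, 0, 0, 1], [7.0, -1.1, 0, 0, 0, 0, 1], [10.5, -1.7, 0, 0, 0, 0, 1], [14.0, -2.3, 0, 0, 0, 0, 1], [17.5, -2.9, 0, 0, 0, 0, 1]]]'

```text
t: 6.4
tcp_pos: [443.2, 68.5, 208.1]
tcp_rot: [-0.001, 0.747, 0.665, -0.001]
contact_force: [-0.5, 0.5, -2.0]
gripper_width: 13.7
grip_force: 30.0
```

Emit:
servo_tool --moves '[[[3.5, -0.6, 0, 0, 0, 0, 1], [7.0, -1.1, 0, 0, 0, 0, 1], [10.5, -1.7, 0, 0, 0, 0, 1], [14.0, -2.3, 0, 0, 0, 0, 1], [16.5, -2.7, 0, 0, 0, 0, 1]]]'

```text
t: 6.9
tcp_pos: [435.0, 235.6, 208.0]
tcp_rot: [-0.001, 0.746, 0.666, -0.001]
contact_force: [1.1, 0.7, -2.8]
gripper_width: 13.9
grip_force: 30.0
```

Emit:
servo_tool --moves '[[[1.5, -0.2, 0, 0, 0, 0, 1], [1.8, -0.3, 0, 0, 0, 0, 1], [1.8, -0.3, 0, 0, 0, 0, 1], [1.8, -0.3, 0, 0, 0, 0, 1]]]'

```text
t: 7.3
tcp_pos: [435.8, 250.8, 209.0]
tcp_rot: [-0.0, 0.747, 0.665, -0.001]
contact_force: [0.2, -0.6, -2.8]
gripper_width: 14.0
grip_force: 30.0
```

```bash
python3 - <<'E'
from h import *
s=status.get_state(); tooldelta([440,251,61],83.23,s)
d=grab("side","pics/s3.png"); t=grab("top")
W=cloud(t); hsv=cv2.cvtColor(t["pixels"],cv2.COLOR_RGB2HSV); H,S,V=[hsv[...,i].astype(int) for i in range(3)]
p=W[(H>20)&(H<35)&(S>150)&(V>120)&(W[...,2]<30)&(W[...,2]>-5)&(abs(W[...,0]-446)<110)&(abs(W[...,1]-251)<110)]
print(len(p),cv2.minAreaRect(p[:,:2].astype(np.float32)))
E
```

```text
t 7.3 pos [435.8 250.8 209. ] heading 83.36 q [ 0.28 -0.    1.83 -0.    1.32  0.4 ] F [ 0.2 -0.6 -2.8] w 14.0 g 30.0
shift cm [ 0.08  0.43 14.8 ] turn [-0.07  0.05  0.13]
177 ((444.2095947265625, 249.48338317871094), (170.1875, 169.0437774658203), 0.5934417247772217)
```

View pics/s3.png

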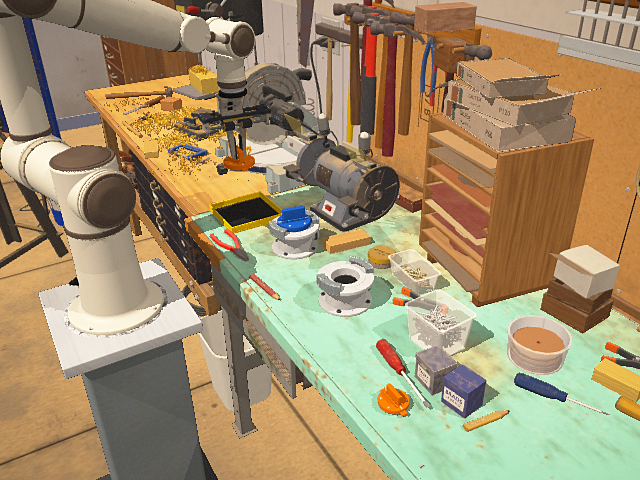

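The side view shows the orange cover held level (about (238,160)) over the tray, with the orange pot open at (345,285) and the blue cover still on at (295,225). I lower it, then go gently to contact.

Emit:
servo_tool --moves '[[[0, 0.2, 3.5, 0, 0, 0, 1], [0, 0.4, 7, 0, 0, 0, 1], [0, 0.4, 10.5, 0, 0, 0, 1], [0, 0.4, 13, 0, 0, 0, 1], [0, 0.4, 14, 0, 0, 0, 1]]]'

```text
t: 7.9
tcp_pos: [438.4, 249.7, 66.9]
tcp_rot: [-0.001, 0.747, 0.665, -0.002]
contact_force: [-0.3, -0.2, -2.1]
gripper_width: 13.8
grip_force: 30.0
```

Emit:
servo_tool --moves '[[[0, 0, 0.2, 0, 0, 0, 1], [0, 0, 0.4, 0, 0, 0, 1], [0, 0, 0.6, 0, 0, 0, 1], [0, 0, 0.8, 0, 0, 0, 1], [0, 0, 0.8, 0, 0, 0, 1]]]'

```text
t: 8.4
tcp_pos: [440.6, 251.1, 62.1]
tcp_rot: [0.0, 0.747, 0.665, 0.0]
contact_force: [-0.2, -0.3, -3.1]
gripper_width: 13.9
grip_force: 30.0
```

Emit:
servo_tool --moves '[[[0, 0, 0.1, 0, 0, 0, 1], [0, 0, 0.2, 0, 0, 0, 1], [0, 0, 0.25, 0, 0, 0, 1], [0, 0, 0.3, 0, 0, 0, 1], [0, 0, 0.3, 0, 0, 0, 1]]]'

```text
t: 8.9
tcp_pos: [440.5, 251.1, 59.6]
tcp_rot: [0.0, 0.747, 0.665, -0.0]
contact_force: [-4.0, -0.4, 5.9]
gripper_width: 14.0
grip_force: 30.0
```

Contact with the floor: the force went from -3 to +6 N at the expected height. Release and retreat.

Emit:
servo_tool --moves '[[[0, 0, 0, 0, 0, 0, 0.7], [0, 0, 0, 0, 0, 0, 0.6], [0, 0, 0, 0, 0, 0, 0.5], [0, 0, 0, 0, 0, 0, 0.4], [0, 0, 0, 0, 0, 0, 0.4]]]'

```text
t: 9.4
tcp_pos: [440.3, 251.0, 58.5]
tcp_rot: [-0.0, 0.747, 0.665, -0.0]
contact_force: [0.3, 0.5, -1.0]
gripper_width: 51.9
grip_force: 0.0
```

Emit:
servo_tool --moves '[[[0, 0, -1, 0, 0, 0, 0.4], [0, 0, -4, 0, 0, 0, 0.4], [0, 0, -8, 0, 0, 0, 0.4], [0, 0, -12, 0, 0, 0, 0.4], [0, 0, -15, 0, 0, 0, 0.4]]]'

```text
t: 9.9
tcp_pos: [441.1, 251.2, 212.2]
tcp_rot: [0.001, 0.747, 0.665, 0.002]
contact_force: [-1.3, 0.5, -0.2]
gripper_width: 55.1
grip_force: 0.0
```

Emit:
servo_tool --moves '[[[0, 0, 0, 0, 0, 0, 0.4], [0, 0, 0, 0, 0, 0, 0.4], [0, 0, 0, 0, 0, 0, 0.4]]]'

```text
t: 10.2
tcp_pos: [439.4, 250.7, 207.2]
tcp_rot: [-0.001, 0.747, 0.665, -0.001]
contact_force: [-0.5, 0.2, -0.2]
gripper_width: 55.4
grip_force: 0.0
```

```bash
python3 - <<'E'
from h import *
s=status.get_state(); d=grab("wrist","pics/w4.png"); W=wcloud(d,s); print(s["contact_force"].round(1),s["tcp_pos"].round(1))
hsv=cv2.cvtColor(d["pixels"],cv2.COLOR_RGB2HSV); H,S,V=[hsv[...,i].astype(int) for i in range(3)]
o=(H>4)&(H<18)&(S>150)&(V>60)&(d["depth"]>0)&(np.hypot(W[...,0]-440,W[...,1]-251)<75)
for lo,hi in((50,75),(18,36)):
    p=W[o&(W[...,2]>lo)&(W[...,2]<hi)]
    if len(p)>5: print(len(p),np.percentile(p,[5,50,95],axis=0)[:,2].round(1),cv2.minAreaRect(p[:,:2].astype(np.float32)))
E
```

```text
[-0.5  0.2 -0.2] [439.4 250.7 207.2]
1221 [59.2 61.3 62.5] ((440.90802001953125, 252.08975219726562), (59.73444747924805, 13.285530090332031), 83.69564819335938)
6055 [20.5 27.5 32.1] ((441.04986572265625, 251.97015380859375), (88.33145141601562, 89.05693054199219), 38.01223373413086)
```

View pics/w4.png

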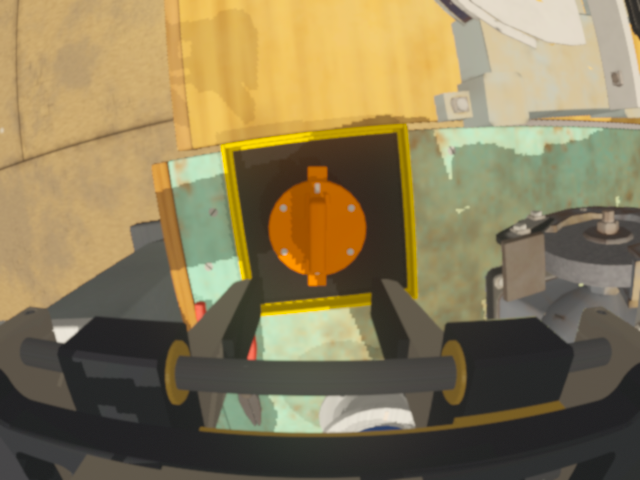

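The picture shows the cover flat in the tray at (317,228), with its bar top at 61 mm as expected for a flat seat. It is about 5 mm from the tray's centre and the gripper is clear.

```bash
python3 -c "
from h import *
print(order.job_done())"
```

```text
the job is handed in; nothing more can be done
None
```

The orange cover was twisted free and lifted off, and it now stands flat and right way up in the yellow tray, about 5 mm from its centre; the blue cover was not touched, and I handed the job in at about 10 s of the 48 s allowed (no verdict was shown).

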